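# Mix the bottle and grip it in the trigger clamp for opening

### The arm

A 7-joint arm with a two-finger parallel gripper is mounted at the origin on a cart in front of the work surface, level with it; the furniture and walls round the work are solid. World frame = base frame: x ahead of the robot, y to its left, z up, the work surface at z = 0. Lengths are in m, angles in rad, forces in N, time in s.
With the tool pointing down it reaches from about 0.4 to 0.85 m from the base axis. Payload 10.4 kg.
Tool frame: the origin (TCP) lies midway between the tips of the shut fingers; the grasp point (between the pads) lies 19 mm behind it; z points along the fingers, y is the line along which they close (so a half turn about z gives the same grasp; the last joint's range is limited). The gripper opens to 87 mm and grips with 3 to 60 N. Pads are 19 mm wide; open, the fingers measure 117 mm over their backs; the gripper's body (75 mm by 190 mm) begins 51 mm behind the grasp point.
Start: joints at [-1.198, 0.332, -0.065, 1.46, 0.022, 1.35, -0.088], TCP at [0.241, 0.577, 0.223] pointing down, gripper open.
Joint ranges: [-2.6, 2.6], [-0.5, 2.12], [-1.47, 1.34], [0.16, 2.42], [-1.27, 4.41], [0.06, 2.06], [-2.6, 2.6]. Speed limits (rad/s): [2.22, 2.22, 2.79, 2.79, 3.14, 3.14, 3.14].

### API

Orientations are given as a unit quaternion [x, y, z, w].
In Python, from bench import sensors, eyes, order gives the robot as it stands.
- The arm moves only by the tool arm_command, never from a script. Its argument "steps" is a list of rows, each an object with "rot": the turn, a rotation vector about the world's x, y, z in degrees, a list of three; "slide": the shift along the world's x, y, z in m, a list of three; "grip": the opening, from 0 (shut) to 1 (fully open). A call has exactly 8 rows; each row shifts and turns the commanded pose from where the row before left it; what a row does not reach is not made up. A row lasts 1/8 s, in which the tool goes at most 62.5 mm and 10.7 degrees, less where a joint would pass 70% of its speed; a pose out of reach is approached as far as the arm can. A call with a gripper value outside its range is refused whole. The fingers move at their own pace and stop on an object; "newtons" is the grip in N (left out, the last holds). Time passes only in rows, so rows that do not move let the fingers close, or fill a call up. It gives the time, the measured TCP pose, the force, the opening and the grip force at its end, in the units of the state.
- sensors.read_state(): the state, without advancing time (a new reading comes with each control period).
- eyes.camera(name): name is "scene" or "top"; returns a dict with "pixels" (384x512x3 uint8, red, green, blue), "intrinsics" (3x3 intrinsics, pixels), "pose" (4x4, takes a point from camera to world coordinates). Camera axes: x right, y down, z forward; pixel columns grow to the right and rows downward; lengths in m; the calibration is good to about 2 mm. A picture is of the moment at which its call begins. There is no depth.
- order.close_job(): hands the job in; it is judged then, once.
Trained networks look in a picture, given as the dict that the camera call returned (one of the last four; its "shot" number tells which), for a name from the list of things; names that differ only in an ending like _2 or _b are one class to them, and where a whole thing is asked for, a point or a joint stands for the part that bears it (a point fixed in the world has none). Each returns a list of dicts, best first, with "conf" (0 to 1); they miss things now and then, are a little off and sometimes report something else, mostly with a low value. They report only what shows in the picture. A call takes as long as a camera call. They do not tell look-alikes from the thing itself.
- eyes.look_for(name, picture): "bbox" ([left, top, right, bottom] in pixels, round what is visible of it).
The state is a dict: "time": time; "joint_positions": joint angles; "joint_vel": joint speeds; "joint_torque": joint torques, N m; "ee_pos": TCP position; "eef_rot": TCP orientation; "ft_force": force on the tool from outside, world axes, zero at the start; "torque": the same for the moment, N m; "width": finger opening in m; "grip_force": force on a finger pad.
Only numpy, scipy, OpenCV 4.12 (cv2) and the standard library are available. Lean on these libraries where they do the work, as an engineer would, in place of code of your own. Each camera call takes 0.05 s, during which the arm holds its last target. There are 200 camera calls.

### The job

The contents of the white bottle with the blue cap have settled and its cap is stuck: lift it, turn it over for a moment so that the cap points well downwards, then stand it upright on the base of the bench clamp, between the V jaw and the sprung pad, and let go of it. Pump the orange trigger stroke by stroke until the pad presses the bottle against the V jaw with its plunger pushed in part of the way, clearly but not to its stop, which would crush the bottle. Move the jaw with the trigger only, leave the other things where they are, and finish while holding the trigger squeezed with the bottle gripped, ready for the cap to be unscrewed.

Things in the scene. Friction and masses are not known exactly. Their poses are not given: they have to be found in the camera images.
- blue_cap_bottle: the bottle: white plastic, round, with a blue screw cap that is fixed here; body 49 mm in diameter up to 66 mm above its foot, then a shoulder, cap 35 mm in diameter, 110 mm high in all, 0.09 to 0.18 kg; origin at the centre of its underside, z towards the cap. It starts upright on the worktop
- clamp: trigger clamp screwed to the worktop: grey base plate 260 x 72 x 8 mm from x = -140 to +120 mm; origin on the worktop, z up, x along the clamp from the V jaw (robot's left) to the black pistol grip (right). Grip: x = 75 to 89 mm, 24 mm wide, upright, up to 152 mm above the worktop. Two grey cheeks, 24 mm apart over all, at x = 12 to 106 mm, up to 62 mm high (93 mm round the trigger's pin)
- clamp_vjaw: the fixed V jaw, lined with rubber, opening to the clamp's +x: at x = -132 to -105 mm, 60 mm wide, its top 44 mm above the worktop; origin and axes as the clamp's
- clamp_bar: the moving jaw: toothed bar, grey jaw head (44 mm wide, up to 47 mm above the worktop) and sprung pad; slides to the clamp's -x when the trigger is pumped; a pawl keeps it from going back. Not to be pushed by the robot itself. Origin and axes as the clamp's when the bar is fully back
- pad_plate: the pad's rubber face, 42 mm wide, 14 to 46 mm above the worktop, carried by a plunger in the jaw head; origin below the middle of its face on the level of the worktop, axes as the clamp's
- bottle_seat (a point): on top of the base plate (8 mm above the worktop): where the centre of the bottle's underside is when it rests in the V jaw, 92 mm to the clamp's -x from its origin. A bottle set down up to 20 mm from there towards the pad and up to 15 mm to either side is pushed home by the pad
- pad_face (a point): centre of the pad's face, 30 mm above the worktop; at the start it stands 49 to 61 mm from the seat (towards the grip), so 25 to 37 mm clear of a seated bottle; with the bottle seated the pad touches it when it is 24.5 mm from the seat
- clamp_pad (a joint): how far the pad's plunger is pushed back into the jaw head: 0 free, 0.016 m at its stop; sprung at 900 N/m, so 8 mm (a red ring on the plunger just disappears into the jaw head) is about 7 N. Right at the end: between 3 and 13 mm
- clamp_trigger (a joint): angle of the trigger: 0 released (it springs back by itself), 0.48 rad fully squeezed. From full release a full squeeze moves the jaw about 7 mm (two 3.6 mm teeth; only one if the trigger could not spring fully back); it takes 3 to 6 N at trigger_grip while the jaw runs free, 10 N with the plunger 6 mm in, 15 N near its stop; on release under load the jaw gives back up to 3.6 mm
- trigger_lever: the orange trigger: lever 12 mm thick (clamp x), 20 mm wide (clamp y), reaching 68 mm above its pin, which lies across the clamp at x = 39 mm, 78 mm above the worktop; squeezing swings its upper end towards the black grip (clamp +x). Origin on the pin, z along the lever (upright when released). Trigger and grip are free on both sides and can be taken from above
- trigger_grip (a point): on the trigger's face away from the black grip (towards the bottle), 40 mm above the pin: where to pull; it moves 19 mm towards the grip in a full squeeze
- handle_back (a point): middle of the black grip's far face (clamp +x side), 118 mm above the worktop; trigger_grip lies 56 mm from it when released and 37 mm when fully squeezed
- powder_jar: bystander: squat glass jar with a beige cap, 45 mm wide, 58 mm high; origin at the centre of its underside
- vial_green: bystander: small vial with a green cap, 25 mm wide, 52 mm high; origin at the centre of its underside
- vial_red: bystander: small vial with a red cap, 23 mm wide, 46 mm high, at the back; origin at the centre of its underside
- dappen_dish: bystander: small faceted glass dish, 37 mm wide, 27 mm high; origin at the centre of its underside
- tape_roll: bystander: roll of cloth tape lying flat, 62 mm wide, 19 mm high; origin at the centre of its underside
- bur_block: bystander: blue block with burs standing in it, 28 x 58 x 34 mm; origin at the centre of its underside
Things that resemble listed ones, but are neither listed nor needed, are in the scene too. Leave any green or red look-alike of the blue_cap_bottle alone.

How it is judged:
On the way, in this order (a step that is already met when the one before it is completed fails the run):
1. the bottle is off the surface and turned over, its cap pointing at least 30 degrees below level, for 0.3 s (angle between blue_cap_bottle's own z axis and vertical above 2.1 rad and height (world z) of blue_cap_bottle above 0.06 m), for 0.3 s.
2. the bottle stands upright on the clamp's base between V jaw and pad, let go (x of blue_cap_bottle in the frame of clamp between -0.1 and -0.052 m and y of blue_cap_bottle in the frame of clamp between -0.025 and 0.025 m and z of blue_cap_bottle in the frame of clamp between 0.004 and 0.013 m and angle between blue_cap_bottle's own z axis and vertical below 0.12 rad and contact force between the fingers and blue_cap_bottle below 0.3 N and linear speed of blue_cap_bottle below 0.03 m/s), for 0.2 s.
At the end, for the whole second after the job is handed in: bottle upright (7 deg) on the clamp base, home in the V jaw, pad pressing it there by over 2 N with the plunger 3 to 13 mm in; the robot touches the bottle no more and still squeezes the trigger (fingers over 2 N on it, over 0.06 rad) (x of blue_cap_bottle in the frame of clamp between -0.1 and -0.086 m and y of blue_cap_bottle in the frame of clamp between -0.018 and 0.018 m and z of blue_cap_bottle in the frame of clamp between 0.004 and 0.013 m and angle between blue_cap_bottle's own z axis and vertical below 0.12 rad and value of joint clamp_pad between 0.003 and 0.013 m and contact force between pad_plate and blue_cap_bottle above 2 N and contact force between clamp_vjaw and blue_cap_bottle above 1.5 N and contact force between the fingers and blue_cap_bottle below 0.5 N and contact force between the fingers and trigger_lever above 2 N and value of joint clamp_trigger above 0.06 rad); the arm keeps its last pose, push and grip.
It fails at once if the pad presses the bottle with more than 20 N (plunger driven to its stop: the bottle is crushed) (contact force between pad_plate and blue_cap_bottle above 20 N).
It fails at once if the robot pushes the moving jaw, bar or pad itself (contact force between any of the arm, the fingers and clamp_bar above 2 N).
It fails at once if another loose thing (jar, vials, dish, tape or bur block) is moved by more than 30 mm (distance of any of powder_jar, vial_green, vial_red, dappen_dish, tape_roll, bur_block from where it was at the start of the episode above 0.03 m).
It also fails if it takes over 70 s, if anything falls off the work surface, if the arm or the gripper's body presses on something with over 40 N, if the wrist force passes 120 N, or if a joint passes its speed limit or range.

## Working session

There is one attempt and no reset: what is moved stays moved. The work goes in short steps, Python scripts to look and compute and a tool call to move; the robot and the scene stay as the last step left them, time stands still between calls to the robot, and variables do not carry over. Pictures are saved under pics/ and viewed, at most 10 in all, crops included, and the job is handed in when it is done.

Besides the shell and the picture viewer there is one more tool, called as name(argument=value, ...), one argument or row to a line, values as JSON. arm_command: Moves the arm, as the interface text tells. Its arguments: {"type":"object","properties":{"steps":{"type":"array","items":{"type":"object","properties":{"rot":{"type":"array","items":{"type":"number"}},"slide":{"type":"array","items":{"type":"number"}},"grip":{"type":"number"}}}},"newtons":{"type":"number"}},"required":["steps"]}

```bash
mkdir -p pics; cat > h.py <<'E'
import numpy as np, cv2
from bench import sensors, eyes, order
def ray(c,u,v):
    K=np.array(c["intrinsics"]);T=np.array(c["pose"])
    d=T[:3,:3]@np.linalg.solve(K,[u,v,1.]);return T[:3,3],d
def atz(c,u,v,z):
    o,d=ray(c,u,v);return o+d*(z-o[2])/d[2]
def proj(c,p):
    K=np.array(c["intrinsics"]);T=np.array(c["pose"])
    q=K@(T[:3,:3].T@(np.array(p)-T[:3,3]));return q[:2]/q[2]
def save(c,n,box=None,s=1):
    im=np.array(c["pixels"])[:,:,::-1]
    if box: im=im[box[1]:box[3],box[0]:box[2]]
    cv2.imwrite("pics/"+n+".png",cv2.resize(im,None,fx=s,fy=s,interpolation=cv2.INTER_CUBIC))
E
python3 - <<'E'
from h import *
a=eyes.camera("scene");b=eyes.camera("top")
im=np.hstack([np.array(a["pixels"]),np.array(b["pixels"])])
save(a,"s0",s=1.5);save(b,"t0",s=1.5)
for n,c in(("scene",a),("top",b)):
    print(n,np.round(c["pose"],3).tolist(),np.round(c["intrinsics"],0).tolist())
    for k in["blue_cap_bottle","clamp","clamp_vjaw","clamp_bar","pad_plate","trigger_lever","powder_jar","vial_green","vial_red","dappen_dish","tape_roll","bur_block"]:
        print(k,[(np.round(d["bbox"]).tolist(),round(d["conf"],2)) for d in eyes.look_for(k,c)[:4]])
s=sensors.read_state();print(s["time"],s["ee_pos"],s["eef_rot"])
E
```

```text
scene [[0.807, -0.325, 0.492, 0.119], [-0.59, -0.436, 0.68, -0.656], [-0.006, -0.839, -0.544, 0.62], [0.0, 0.0, 0.0, 1.0]] [[364.0, 0.0, 259.0], [0.0, 364.0, 194.0], [0.0, 0.0, 1.0]]
blue_cap_bottle [([358.0, 205.0, 376.0, 251.0], 0.9), ([210.0, 202.0, 227.0, 238.0], 0.79), ([278.0, 197.0, 299.0, 237.0], 0.62), ([398.0, 215.0, 418.0, 238.0], 0.44)]
clamp [([208.0, 169.0, 272.0, 231.0], 0.6), ([244.0, 163.0, 248.0, 198.0], 0.48), ([296.0, 185.0, 304.0, 200.0], 0.35)]
clamp_vjaw [([209.0, 173.0, 228.0, 191.0], 0.78)]
clamp_bar [([228.0, 186.0, 266.0, 212.0], 0.78), ([295.0, 187.0, 304.0, 202.0], 0.23)]
pad_plate [([208.0, 174.0, 229.0, 192.0], 0.73)]
trigger_lever [([204.0, 167.0, 274.0, 233.0], 0.71)]
powder_jar [([296.0, 185.0, 304.0, 201.0], 0.53), ([156.0, 180.0, 178.0, 201.0], 0.52), ([241.0, 168.0, 252.0, 184.0], 0.34)]
vial_green []
vial_red []
dappen_dish [([189.0, 166.0, 199.0, 175.0], 0.43), ([245.0, 167.0, 251.0, 191.0], 0.24)]
tape_roll [([263.0, 174.0, 289.0, 189.0], 0.62)]
bur_block [([207.0, 163.0, 272.0, 230.0], 0.53), ([303.0, 209.0, 319.0, 224.0], 0.51)]
top [[-0.013,
[... 216 characters left out ...]
0.77), ([270.0, 191.0, 286.0, 211.0], 0.74), ([246.0, 233.0, 264.0, 250.0], 0.58), ([333.0, 144.0, 347.0, 162.0], 0.51)]
clamp [([192.0, 200.0, 262.0, 220.0], 0.94), ([274.0, 177.0, 285.0, 184.0], 0.74)]
clamp_vjaw [([195.0, 206.0, 201.0, 218.0], 0.39)]
clamp_bar [([219.0, 204.0, 264.0, 215.0], 0.66)]
pad_plate []
trigger_lever [([193.0, 203.0, 263.0, 220.0], 0.37)]
powder_jar [([179.0, 248.0, 193.0, 260.0], 0.47)]
vial_green []
vial_red []
dappen_dish []
tape_roll [([212.0, 160.0, 228.0, 180.0], 0.53), ([273.0, 177.0, 286.0, 186.0], 0.28)]
bur_block [([272.0, 176.0, 287.0, 187.0], 0.66)]
1.3 [0.24097404 0.57668895 0.22256209] [ 1.96644121e-01  9.80474930e-01  3.18454181e-05 -2.26141507e-05]
```

```bash
python3 - <<'E'
import cv2,numpy as np
a=cv2.imread("pics/s0.png");b=cv2.imread("pics/t0.png")
a=cv2.resize(a[int(140*1.5):int(270*1.5),int(130*1.5):int(440*1.5)],(800,336),interpolation=3)
b=cv2.resize(b[int(130*1.5):int(270*1.5),int(170*1.5):int(370*1.5)],None,fx=800/300,fy=800/300,interpolation=3)
cv2.imwrite("pics/sc.png",a);cv2.imwrite("pics/tc.png",b)
E
```

```text
(no output)
```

View pics/sc.png

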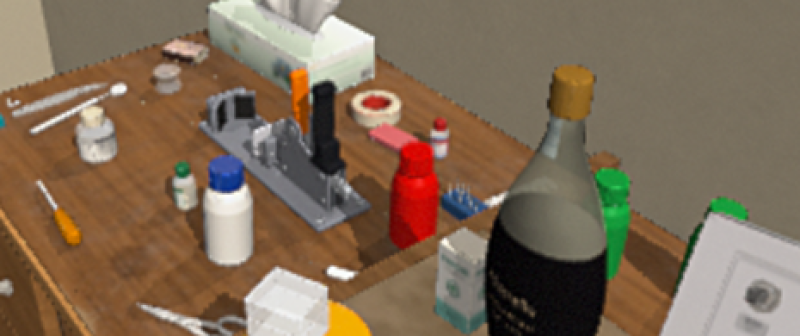

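View pics/tc.png

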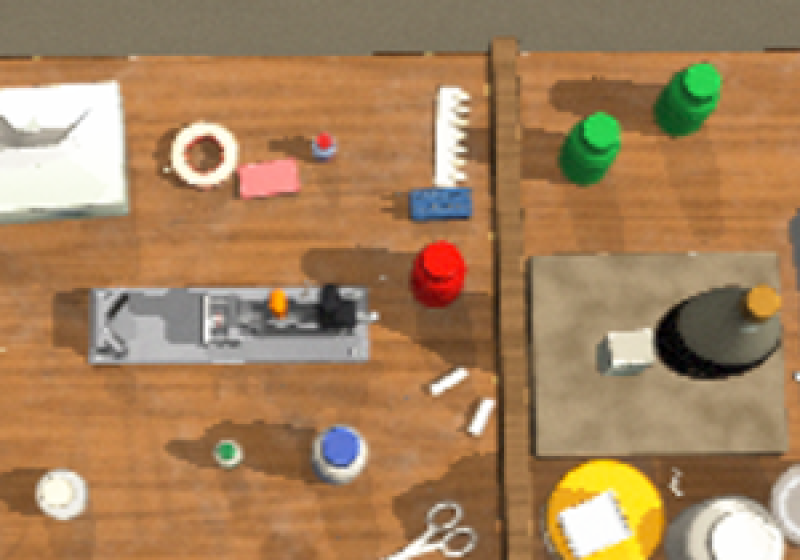

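The pictures show these bottle-like things:
- White bottle with blue cap: top (255,242), scene (218,220).
- Red look-alike: top (279,200), scene (288,217).
- Green look-alikes: top (317,166) and (342,153).
- Small vial with green cap: top (227,243).
- Jar with beige cap: top (185,253).

By the description I choose the white one with the blue cap. Next I measure its position and the clamp's.

```bash
cat >> h.py <<'E'
def seg(c,box,f):
    hsv=cv2.cvtColor(np.array(c["pixels"]),cv2.COLOR_RGB2HSV).astype(int)[box[1]:box[3],box[0]:box[2]]
    m=f(hsv[...,0],hsv[...,1],hsv[...,2]);y,x=np.nonzero(m)
    return len(x),x.mean()+box[0],y.mean()+box[1],(x.min()+box[0],y.min()+box[1],x.max()+box[0],y.max()+box[1])
blue=lambda h,s,v:(h>100)&(h<130)&(s>110)&(v>60)
orange=lambda h,s,v:(h>5)&(h<22)&(s>190)&(v>170)
E
python3 - <<'E'
from h import *
a=eyes.camera("scene");b=eyes.camera("top")
save(a,"botcrop",(190,160,290,250),6)
n=seg(b,(240,225,270,255),blue);print(n,atz(b,n[1],n[2],.105))
n=seg(a,(200,195,240,225),blue);print(n);pa=n
# two-view triangulation of cap centroid
def tri(u1,u2):
    o1,d1=ray(a,*u1);o2,d2=ray(b,*u2)
    t=np.linalg.lstsq(np.c_[d1,-d2],o2-o1,rcond=None)[0]
    p,q=o1+t[0]*d1,o2+t[1]*d2;return (p+q)/2,np.linalg.norm(p-q)
nb=seg(b,(240,225,270,255),blue);print("cap",tri(pa[1:3],nb[1:3]))
no=seg(b,(230,195,250,212),orange);nao=seg(a,(235,160,255,200),orange);print(no,nao,"orange",tri(nao[1:3],no[1:3]))
for q in[(90,290),(370,288),(370,360),(90,362)]:
    print("base",atz(b,q[0]/4+170,q[1]/4+130,.008).round(4))
for nme,q,z in[("greenvial",(228,452),.05),("jar",(60,493),.05),("redvial",(323,140),.046),("redbottle",(441,258),.11),("burs",(440,205),.034),("griptop",(333,293),.152),("ridge",(507,300),.03),("tissue",(60,90),.09),("bottleGlass",(762,300),.3)]:
    print(nme,atz(b,q[0]/4+170,q[1]/4+130,z).round(3))
E
```

```text
(61, np.float64(254.5737704918033), np.float64(241.18032786885246), (np.int64(251), np.int64(237), np.int64(258), np.int64(245))) [0.47223818 0.01292883 0.105     ]
(157, np.float64(216.94267515923568), np.float64(206.68789808917197), (np.int64(211), np.int64(200), np.int64(223), np.int64(213)))
cap (array([0.47272541, 0.01292587, 0.09705315]), np.float64(0.0005487066188344122))
(18, np.float64(239.11111111111111), np.float64(205.38888888888889), (np.int64(237), np.int64(203), np.int64(241), np.int64(208))) (72, np.float64(245.33333333333334), np.float64(173.45833333333334), (np.int64(243), np.int64(167), np.int64(249), np.int64(185))) orange (array([0.59578213, 0.06555608, 0.12670691]), np.float64(0.0005317697061604018))
base [0.629  0.2415 0.008 ]
base [ 0.6277 -0.0203  0.008 ]
base [ 0.5597 -0.0191  0.008 ]
base [0.5611 0.241  0.008 ]
greenvial [0.472 0.112 0.05 ]
jar [0.437 0.262 0.05 ]
redvial [0.761 0.022 0.046]
redbottle [ 0.636 -0.08   0.11 ]
burs [ 0.701 -0.086  0.034]
griptop [0.599 0.016 0.152]
ridge [ 0.611 -0.146  0.03 ]
tissue [0.799 0.261 0.09 ]
bottleGlass [ 0.564 -0.318  0.3  ]
```

View pics/botcrop.png

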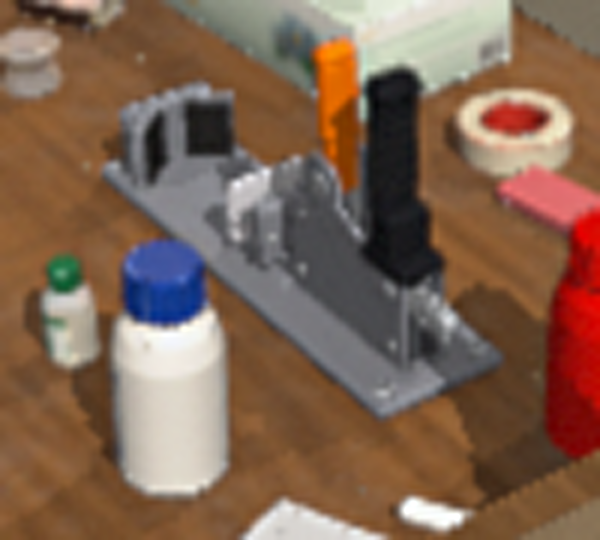

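The crop confirms it: the white bottle with the blue cap is at crop (165,370), scene (217,222). It stands at about (0.472, 0.013). The clamp's +x is world -y, its origin is near (0.594, 0.102) and the seat is near (0.595, 0.194). I plan a tilted grasp from the left with the fingers closing along x, so I start with a move to the front.

arm_command(
  steps=[
    {"slide": [0.026, -0.052, 0.004], "rot": [0, 0, -8.4], "grip": 1},
    {"slide": [0.026, -0.052, 0.004], "rot": [0, 0, -8.4], "grip": 1},
    {"slide": [0.026, -0.052, 0.004], "rot": [0, 0, -8.4], "grip": 1},
    {"slide": [0.026, -0.052, 0.004], "rot": [0, 0, -8.4], "grip": 1},
    {"slide": [0.026, -0.052, 0.004], "rot": [0, 0, -8.4], "grip": 1},
    {"slide": [0.026, -0.052, 0.004], "rot": [0, 0, -8.4], "grip": 1},
    {"slide": [0.026, -0.052, 0.004], "rot": [0, 0, -8.4], "grip": 1},
    {"slide": [0.026, -0.052, 0.004], "rot": [0, 0, -8.4], "grip": 1},
  ],
  newtons=15,
)

```text
time: 2.4
ee_pos: [0.4496, 0.1589, 0.255]
eef_rot: [0.708, 0.706, 0.001, 0.0]
ft_force: [1.4, 1.0, 0.2]
width: 0.087
grip_force: 0.0
```

arm_command(
  steps=[
    {"slide": [0, 0, 0], "rot": [-6.25, 0, 0], "grip": 1},
    {"slide": [0, 0, 0], "rot": [-6.25, 0, 0], "grip": 1},
    {"slide": [0, 0, 0], "rot": [-6.25, 0, 0], "grip": 1},
    {"slide": [0, 0, 0], "rot": [-6.25, 0, 0], "grip": 1},
    {"slide": [0, 0, 0], "rot": [-6.25, 0, 0], "grip": 1},
    {"slide": [0, 0, 0], "rot": [-6.25, 0, 0], "grip": 1},
    {"slide": [0, 0, 0], "rot": [-6.25, 0, 0], "grip": 1},
    {"slide": [0, 0, 0], "rot": [-6.25, 0, 0], "grip": 1},
  ],
)

```text
time: 3.4
ee_pos: [0.449, 0.1611, 0.2547]
eef_rot: [0.64, 0.641, -0.3, 0.3]
ft_force: [-0.4, -1.0, -0.7]
width: 0.0869
grip_force: 0.0
```

```bash
cat >> h.py <<'E'
def st():
    from scipy.spatial.transform import Rotation as R
    s=sensors.read_state();M=R.from_quat(s["eef_rot"]).as_matrix()
    print(round(s["time"],2),"tcp",np.round(s["ee_pos"],4),"gp",np.round(s["ee_pos"]-.019*M[:,2],4),"y",M[:,1].round(3),"z",M[:,2].round(3))
    print("q",np.round(s["joint_positions"],2),"F",np.round(s["ft_force"],1),"w",round(s["width"],4),"g",round(s["grip_force"],1))
    return s,M
E
python3 -c "
from h import *
st()"
```

```text
3.4 tcp [0.449  0.1611 0.2547] gp [0.449  0.1757 0.2669] y [ 1.     0.002 -0.001] z [ 0.001 -0.768 -0.641]
q [-1.01  0.39  0.21  1.6   0.51  1.81 -0.83] F [-0.4 -1.  -0.7] w 0.0869 g 0.0
```

arm_command(
  steps=[
    {"slide": [0.006, -0.0215, -0.038], "rot": [0, 0, 0], "grip": 1},
    {"slide": [0.006, -0.0215, -0.038], "rot": [0, 0, 0], "grip": 1},
    {"slide": [0.006, -0.0215, -0.038], "rot": [0, 0, 0], "grip": 1},
    {"slide": [0.005, -0.0215, -0.038], "rot": [0, 0, 0], "grip": 1},
    {"slide": [0, -0.019, -0.016], "rot": [0, 0, 0], "grip": 1},
    {"slide": [0, -0.019, -0.016], "rot": [0, 0, 0], "grip": 1},
    {"slide": [0, 0, 0], "rot": [0, 0, 0], "grip": 1},
    {"slide": [0, 0, 0], "rot": [0, 0, 0], "grip": 1},
  ],
)

```text
time: 4.4
ee_pos: [0.4724, 0.0378, 0.071]
eef_rot: [0.64, 0.642, -0.298, 0.299]
ft_force: [0.7, 0.1, 0.7]
width: 0.0869
grip_force: 0.0
```

```bash
python3 -c "
from h import *
st()
a=eyes.camera('scene');save(a,'app',(160,130,310,250),5)"
```

```text
4.4 tcp [0.4724 0.0378 0.071 ] gp [0.4723 0.0524 0.0833] y [ 1.     0.002 -0.001] z [ 0.001 -0.765 -0.644]
q [-0.87  0.52  0.26  1.87  0.56  1.37 -0.9 ] F [0.7 0.1 0.7] w 0.0869 g 0.0
```

View pics/app.png

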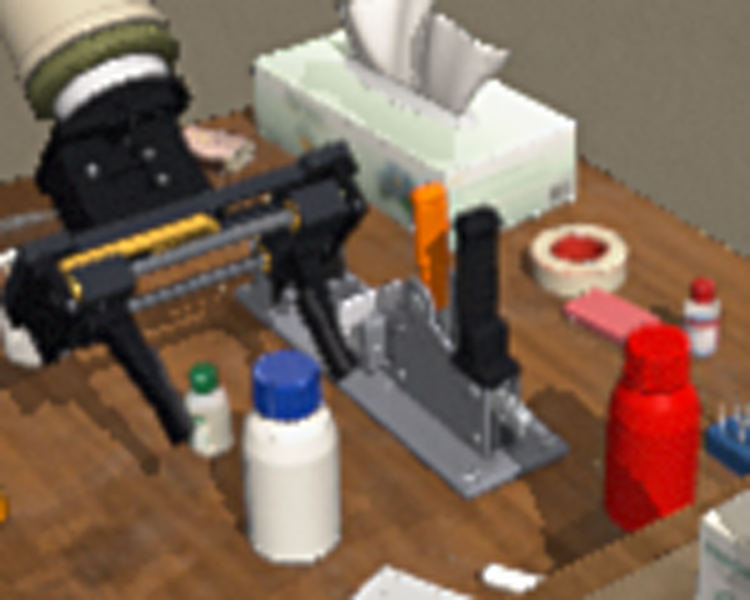

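The open fingers, tips near crop (180,435) and (345,370), straddle the bottle's line at crop (295,450), and the green vial at (210,410) is clear. I go in, close and lift.

arm_command(
  steps=[
    {"slide": [0, -0.014, -0.012], "rot": [0, 0, 0], "grip": 1},
    {"slide": [0, -0.013, -0.011], "rot": [0, 0, 0], "grip": 1},
    {"slide": [0, -0.012, -0.01], "rot": [0, 0, 0], "grip": 1},
    {"slide": [0, 0, 0], "rot": [0, 0, 0], "grip": 0.8},
    {"slide": [0, 0, 0], "rot": [0, 0, 0], "grip": 0.3},
    {"slide": [0, 0, 0], "rot": [0, 0, 0], "grip": 0.3},
    {"slide": [0, 0, 0], "rot": [0, 0, 0], "grip": 0.3},
    {"slide": [0, 0, 0], "rot": [0, 0, 0], "grip": 0.3},
  ],
  newtons=20,
)

```text
time: 5.45
ee_pos: [0.472, -0.0021, 0.0377]
eef_rot: [0.64, 0.642, -0.299, 0.299]
ft_force: [-0.6, 0.3, 0.6]
width: 0.0478
grip_force: 20.0
```

arm_command(
  steps=[
    {"slide": [0, 0, 0], "rot": [0, 0, 0], "grip": 0.3},
    {"slide": [0, 0, 0], "rot": [0, 0, 0], "grip": 0.3},
    {"slide": [0, 0, 0.01], "rot": [0, 0, 0], "grip": 0.3},
    {"slide": [0, 0, 0.04], "rot": [0, 0, 0], "grip": 0.3},
    {"slide": [0, 0.02, 0.05], "rot": [0, 0, 0], "grip": 0.3},
    {"slide": [0, 0.03, 0.05], "rot": [0, 0, 0], "grip": 0.3},
    {"slide": [0, 0.03, 0.05], "rot": [0, 0, 0], "grip": 0.3},
    {"slide": [0, 0.03, 0.05], "rot": [0, 0, 0], "grip": 0.3},
  ],
)

```text
time: 6.45
ee_pos: [0.4715, 0.1083, 0.2898]
eef_rot: [0.64, 0.642, -0.299, 0.298]
ft_force: [1.1, 0.1, -1.4]
width: 0.0479
grip_force: 20.0
```

```bash
python3 -c "
from h import *
st()"
```

```text
6.45 tcp [0.4715 0.1083 0.2898] gp [0.4715 0.1229 0.302 ] y [ 1.     0.001 -0.002] z [ 0.    -0.765 -0.644]
q [-0.96  0.32  0.26  1.61  0.57  1.8  -0.73] F [ 1.1  0.1 -1.4] w 0.0479 g 20.0
```

arm_command(
  steps=[
    {"slide": [0, 0, -0.01], "rot": [-5, 0, 0], "grip": 0.3},
    {"slide": [0, 0, -0.01], "rot": [-5, 0, 0], "grip": 0.3},
    {"slide": [0, 0, -0.01], "rot": [-5, 0, 0], "grip": 0.3},
    {"slide": [0, 0, -0.01], "rot": [-5, 0, 0], "grip": 0.3},
    {"slide": [0, 0, -0.01], "rot": [-5, 0, 0], "grip": 0.3},
    {"slide": [0, 0, 0], "rot": [-5, 0, 0], "grip": 0.3},
    {"slide": [0, 0, 0], "rot": [-5, 0, 0], "grip": 0.3},
    {"slide": [0, 0, 0], "rot": [-5, 0, 0], "grip": 0.3},
  ],
  newtons=25,
)

```text
time: 7.45
ee_pos: [0.472, 0.1079, 0.2378]
eef_rot: [-0.499, -0.5, 0.501, -0.5]
ft_force: [-0.6, -0.1, -2.3]
width: 0.048
grip_force: 25.0
```

```bash
python3 -c "
from h import *
st()"
```

```text
7.45 tcp [0.472  0.1079 0.2378] gp [0.472  0.1269 0.2378] y [ 1.     0.    -0.002] z [ 0.    -1.     0.002]
q [-1.07  0.79  0.31  1.61  0.79  2.01 -0.88] F [-0.6 -0.1 -2.3] w 0.048 g 25.0
```

arm_command(
  steps=[
    {"slide": [0, 0, 0], "rot": [0, -10, 0], "grip": 0.3},
    {"slide": [0, 0, 0], "rot": [0, -10, 0], "grip": 0.3},
    {"slide": [0, 0, 0], "rot": [0, -10, 0], "grip": 0.3},
    {"slide": [0, 0, 0], "rot": [0, -10, 0], "grip": 0.3},
    {"slide": [0, 0, 0], "rot": [0, -10, 0], "grip": 0.3},
    {"slide": [0, 0, 0], "rot": [0, -10, 0], "grip": 0.3},
    {"slide": [0, 0, 0], "rot": [0, -10, 0], "grip": 0.3},
    {"slide": [0, 0, 0], "rot": [0, -10, 0], "grip": 0.3},
  ],
)

```text
time: 8.45
ee_pos: [0.4719, 0.1079, 0.2377]
eef_rot: [0.705, 0.06, -0.06, 0.704]
ft_force: [0.3, -0.2, -2.0]
width: 0.0478
grip_force: 24.9
```

```bash
python3 -c "
from h import *
st()"
```

```text
8.45 tcp [0.4719 0.1079 0.2377] gp [0.4719 0.1269 0.2378] y [ 0.17  -0.001  0.985] z [ 0.    -1.    -0.001]
q [-1.26  0.85  0.58  1.62  0.68  1.9  -2.17] F [ 0.3 -0.2 -2. ] w 0.0478 g 24.9
```

arm_command(
  steps=[
    {"slide": [0, 0, 0], "rot": [0, 10.4, 0], "grip": 0.3},
    {"slide": [0, 0, 0], "rot": [0, 10.4, 0], "grip": 0.3},
    {"slide": [0, 0, 0], "rot": [0, 10.4, 0], "grip": 0.3},
    {"slide": [0, 0, 0], "rot": [0, 10.4, 0], "grip": 0.3},
    {"slide": [0, 0, 0], "rot": [0, 10.4, 0], "grip": 0.3},
    {"slide": [0, 0, 0], "rot": [0, 10.4, 0], "grip": 0.3},
    {"slide": [0, 0, 0], "rot": [0, 10.4, 0], "grip": 0.3},
    {"slide": [0, 0, 0], "rot": [0, 10.4, 0], "grip": 0.3},
  ],
)

```text
time: 9.45
ee_pos: [0.4719, 0.1078, 0.2379]
eef_rot: [0.484, 0.516, -0.516, 0.483]
ft_force: [-0.3, 0.2, -0.7]
width: 0.0481
grip_force: 25.0
```

arm_command(
  steps=[
    {"slide": [0, 0, 0], "rot": [0, 10.4, 0], "grip": 0.3},
    {"slide": [0, 0, 0], "rot": [0, 10.4, 0], "grip": 0.3},
    {"slide": [0, 0, 0], "rot": [0, 10.4, 0], "grip": 0.3},
    {"slide": [0, 0, 0], "rot": [0, 10.4, 0], "grip": 0.3},
    {"slide": [0, 0, 0], "rot": [0, 10.4, 0], "grip": 0.3},
    {"slide": [0, 0, 0], "rot": [0, 10.4, 0], "grip": 0.3},
    {"slide": [0, 0, 0], "rot": [0, 10.4, 0], "grip": 0.3},
    {"slide": [0, 0, 0], "rot": [0, 10.4, 0], "grip": 0.3},
  ],
)

```text
time: 10.45
ee_pos: [0.472, 0.1077, 0.2379]
eef_rot: [0.019, 0.707, -0.707, 0.019]
ft_force: [0.6, 0.3, -0.4]
width: 0.0479
grip_force: 25.0
```

```bash
python3 -c "
from h import *
st()"
```

```text
10.45 tcp [0.472  0.1077 0.2379] gp [0.472  0.1267 0.2379] y [ 0.055  0.001 -0.998] z [-0.    -1.    -0.001]
q [-1.    0.77  0.22  1.6   0.83  2.04  0.6 ] F [ 0.6  0.3 -0.4] w 0.0479 g 25.0
```

arm_command(
  steps=[
    {"slide": [0, 0, -0.003], "rot": [0.7, 10.3, 0], "grip": 0.3},
    {"slide": [0, 0, -0.003], "rot": [0.7, 10.3, 0], "grip": 0.3},
    {"slide": [0, 0, -0.003], "rot": [0.7, 10.3, 0], "grip": 0.3},
    {"slide": [0, 0, -0.003], "rot": [0.7, 10.3, 0], "grip": 0.3},
    {"slide": [0, 0, 0], "rot": [0.7, 10.3, 0], "grip": 0.3},
    {"slide": [0, 0, 0], "rot": [0.7, 10.3, 0], "grip": 0.3},
    {"slide": [0, 0, 0], "rot": [0.7, 10.3, 0], "grip": 0.3},
    {"slide": [0, 0, 0], "rot": [0, 0, 0], "grip": 0.3},
  ],
)

```text
time: 11.45
ee_pos: [0.4721, 0.1077, 0.2259]
eef_rot: [-0.397, 0.612, -0.555, -0.399]
ft_force: [0.3, -0.1, -1.3]
width: 0.0477
grip_force: 25.0
```

```bash
python3 -c "
from h import *
s,M=st()
# bottle axis in tool frame: at grasp axis=world z with tool R0
from scipy.spatial.transform import Rotation as R
R0=R.from_quat([0.64,0.642,-0.299,0.299]).as_matrix()
b=M@R0.T@[0,0,1];print('axis',b,np.arccos(b[2]))
c=eyes.camera('scene');save(c,'turn',(160,90,310,240),4)"
```

```text
11.45 tcp [0.4721 0.1077 0.2259] gp [0.473  0.1266 0.2271] y [-0.929  0.068 -0.363] z [-0.047 -0.997 -0.065]
q [-0.94  0.77  0.16  1.57  0.79  2.05  1.83] F [ 0.3 -0.1 -1.3] w 0.0477 g 25.0
axis [ 0.31224357  0.67367337 -0.66982695] 2.304772037242305
```

View pics/turn.png

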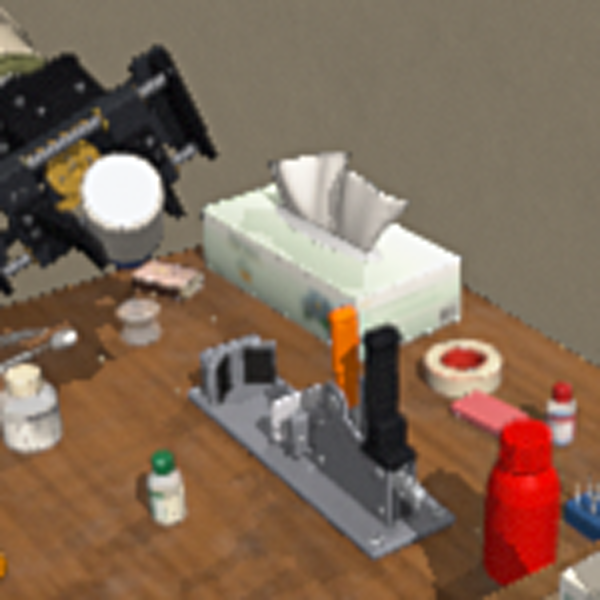

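The bottle is turned over: its white foot is at crop (122,190), its cap points down at 132 deg, and nothing has been disturbed. I hold it briefly, then turn back.

arm_command(
  steps=[
    {"slide": [0, 0, 0], "rot": [0, 0, 0], "grip": 0.3},
    {"slide": [0, 0, 0], "rot": [-0.7, -10.3, 0], "grip": 0.3},
    {"slide": [0, 0, 0], "rot": [-0.7, -10.3, 0], "grip": 0.3},
    {"slide": [0, 0, 0], "rot": [-0.7, -10.3, 0], "grip": 0.3},
    {"slide": [0, 0, 0], "rot": [-0.7, -10.3, 0], "grip": 0.3},
    {"slide": [0, 0, 0], "rot": [-0.7, -10.3, 0], "grip": 0.3},
    {"slide": [0, 0, 0], "rot": [-0.7, -10.3, 0], "grip": 0.3},
    {"slide": [0, 0, 0], "rot": [-0.7, -10.3, 0], "grip": 0.3},
  ],
)

```text
time: 12.5
ee_pos: [0.4718, 0.1078, 0.2255]
eef_rot: [-0.024, -0.707, 0.707, -0.025]
ft_force: [-0.3, -0.5, -1.8]
width: 0.048
grip_force: 24.9
```

arm_command(
  steps=[
    {"slide": [0, 0, 0], "rot": [0, -10.4, 0], "grip": 0.3},
    {"slide": [0, 0, 0], "rot": [0, -10.4, 0], "grip": 0.3},
    {"slide": [0, 0, 0], "rot": [0, -10.4, 0], "grip": 0.3},
    {"slide": [0, 0, 0], "rot": [0, -10.4, 0], "grip": 0.3},
    {"slide": [0, 0, 0], "rot": [0, -10.4, 0], "grip": 0.3},
    {"slide": [0, 0, 0], "rot": [0, -10.4, 0], "grip": 0.3},
    {"slide": [0, 0, 0], "rot": [0, -10.4, 0], "grip": 0.3},
    {"slide": [0, 0, 0], "rot": [0, -10.4, 0], "grip": 0.3},
  ],
)

```text
time: 13.5
ee_pos: [0.4718, 0.1079, 0.2254]
eef_rot: [0.487, 0.513, -0.512, 0.487]
ft_force: [0.0, 0.1, -1.5]
width: 0.048
grip_force: 24.9
```

arm_command(
  steps=[
    {"slide": [0, 0, 0], "rot": [0, -3.2, 0], "grip": 0.3},
    {"slide": [0, 0.005, 0], "rot": [8, 0, 0], "grip": 0.3},
    {"slide": [0.02, 0.01, 0], "rot": [8, 0, 0], "grip": 0.3},
    {"slide": [0.02, 0.01, 0], "rot": [8, 0, 0], "grip": 0.3},
    {"slide": [0.02, 0.015, 0], "rot": [8, 0, 0], "grip": 0.3},
    {"slide": [0.02, 0.01, 0], "rot": [8, 0, 0], "grip": 0.3},
    {"slide": [0.02, 0.01, 0], "rot": [0, 0, 0], "grip": 0.3},
    {"slide": [0.02, 0.003, 0], "rot": [0, 0, 0], "grip": 0.3},
  ],
)

```text
time: 14.5
ee_pos: [0.5923, 0.1713, 0.2257]
eef_rot: [0.641, 0.641, -0.298, 0.298]
ft_force: [-1.2, -0.2, -0.8]
width: 0.0482
grip_force: 25.0
```

```bash
python3 -c "
from h import *
s,M=st()
from scipy.spatial.transform import Rotation as R
R0=R.from_quat([0.64,0.642,-0.299,0.299]).as_matrix()
print('axis',M@R0.T@[0,0,1], R.from_matrix(R0@M.T).as_rotvec(degrees=True))
a=eyes.camera('scene');b=eyes.camera('top')
i=cv2.resize(np.array(a['pixels'])[100:220,180:300,::-1],(400,400),interpolation=3)
j=cv2.resize(np.array(b['pixels'])[150:250,180:280,::-1],(400,400),interpolation=3)
cv2.imwrite('pics/pre.png',np.hstack([i,j]))"
```

```text
14.5 tcp [0.5923 0.1713 0.2257] gp [0.5923 0.1859 0.238 ] y [1. 0. 0.] z [ 0.    -0.765 -0.644]
q [-1.1   0.74  0.65  1.28  0.33  1.69 -0.52] F [-1.2 -0.2 -0.8] w 0.0482 g 25.0
axis [-0.00119698 -0.0016601   0.99999791] [-0.09519367  0.0684753   0.12869932]
```

View pics/pre.png

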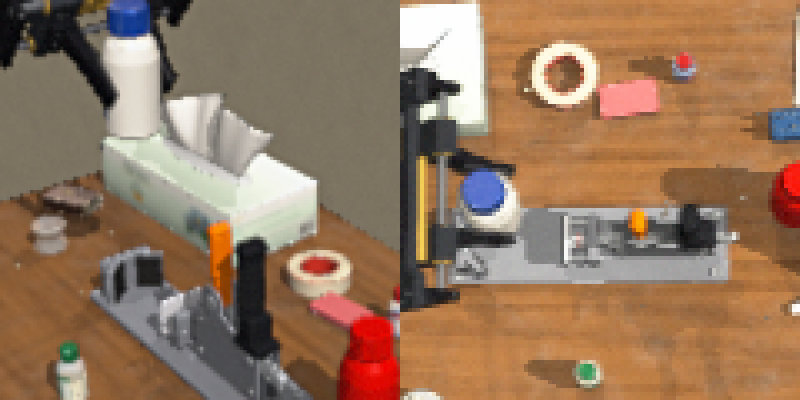

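The bottle hangs upright at crop (135,70), over the seat end. In the top view the gripper is near the tissue box, whose edge is at crop (485,130), so I check that clearance.

```bash
python3 - <<'E'
from h import *
b=eyes.camera("top")
# box front-bottom corner in tc.png ~ (128,212); front lower edge left ~ (0,220)
for q in[(128,212),(0,221)]: print(atz(b,q[0]/4+170,q[1]/4+130,0.0).round(3))
# camera check: bottle cap and foot prediction at current pose
n=seg(b,(180,150,280,250),blue);print(n[:3],atz(b,n[1],n[2],.188+.105).round(4))
# seat via V jaw: base left edge & jaw; project expected jaw corners with origin (.5945,.102)
for x,y,z in[(-.14,-.036,.008),(-.14,.036,.008),(.12,-.036,.008),(.12,.036,.008),(.089,0,.152)]:
    p=proj(b,[.5945+y,.102-x,z]);print(((p-[180,150])*4).round(1))
E
```

```text
[0.705 0.207 0.   ]
[0.698 0.328 0.   ]
(125, np.float64(224.64), np.float64(192.4)) [0.6104 0.1081 0.293 ]
[ 48.9 284.8]
[ 49.5 208.4]
[328.8 281.3]
[327.5 205. ]
[296.9 217.7]
```

arm_command(
  steps=[
    {"slide": [-0.001, 0, -0.04], "rot": [0, 0, 0], "grip": 0.3},
    {"slide": [0, 0, -0.04], "rot": [0, 0, 0], "grip": 0.3},
    {"slide": [0, 0, -0.035], "rot": [0, 0, 0], "grip": 0.3},
    {"slide": [0, 0, -0.03], "rot": [0, 0, 0], "grip": 0.3},
    {"slide": [0, 0, -0.02], "rot": [0, 0, 0], "grip": 0.3},
    {"slide": [0, 0, -0.008], "rot": [0, 0, 0], "grip": 0.3},
    {"slide": [0, 0, -0.003], "rot": [0, 0, 0], "grip": 0.3},
    {"slide": [0, 0, 0], "rot": [0, 0, 0], "grip": 0.3},
  ],
)

```text
time: 15.65
ee_pos: [0.5914, 0.1708, 0.0503]
eef_rot: [0.64, 0.641, -0.299, 0.299]
ft_force: [-0.5, -0.8, -1.3]
width: 0.0478
grip_force: 25.0
```

arm_command(
  steps=[
    {"slide": [0, 0, -0.001], "rot": [0, 0, 0], "grip": 0.3},
    {"slide": [0, 0, -0.001], "rot": [0, 0, 0], "grip": 0.3},
    {"slide": [0, 0, 0], "rot": [0, 0, 0], "grip": 0.3},
    {"slide": [0, 0, 0], "rot": [0, 0, 0], "grip": 0.3},
    {"slide": [0, 0, 0], "rot": [0, 0, 0], "grip": 0.3},
    {"slide": [0, 0, 0], "rot": [0, 0, 0], "grip": 0.3},
    {"slide": [0, 0, 0], "rot": [0, 0, 0], "grip": 0.3},
    {"slide": [0, 0, 0], "rot": [0, 0, 0], "grip": 0.3},
  ],
)

```text
time: 16.65
ee_pos: [0.591, 0.1707, 0.0476]
eef_rot: [0.64, 0.642, -0.299, 0.299]
ft_force: [-0.4, 0.3, -1.7]
width: 0.048
grip_force: 25.0
```

```bash
python3 -c "
from h import *
s,M=st()
a=eyes.camera('scene');b=eyes.camera('top')
i=cv2.resize(np.array(a['pixels'])[120:220,180:280,::-1],(400,400),interpolation=3)
j=cv2.resize(np.array(b['pixels'])[150:250,180:280,::-1],(400,400),interpolation=3)
cv2.imwrite('pics/placed.png',np.hstack([i,j]))"
```

```text
16.65 tcp [0.591  0.1707 0.0476] gp [0.591  0.1853 0.0598] y [ 1.     0.001 -0.002] z [ 0.    -0.766 -0.643]
q [-1.07  0.93  0.58  1.37  0.25  1.46 -0.66] F [-0.4  0.3 -1.7] w 0.048 g 25.0
```

View pics/placed.png

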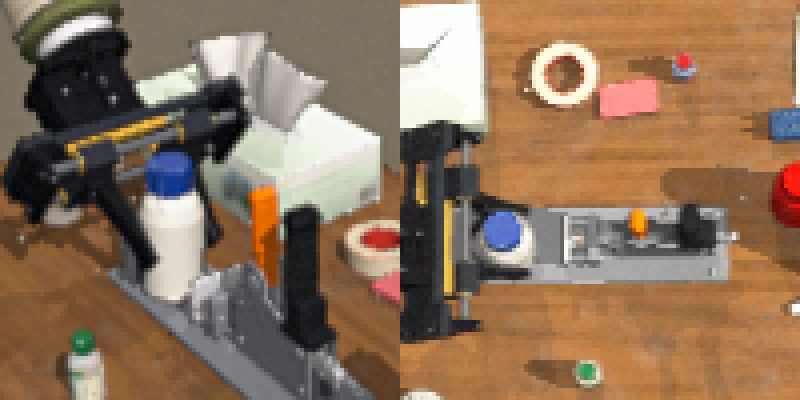

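The bottle, at scene crop (172,240) and top crop (503,240), is just over the base between the V jaw and the pad. There is no contact yet, so I ease it down.

arm_command(
  steps=[
    {"slide": [0, 0, -0.001], "rot": [0, 0, 0], "grip": 0.3},
    {"slide": [0, 0, 0], "rot": [0, 0, 0], "grip": 0.3},
    {"slide": [0, 0, -0.001], "rot": [0, 0, 0], "grip": 0.3},
    {"slide": [0, 0, 0], "rot": [0, 0, 0], "grip": 0.3},
    {"slide": [0, 0, 0], "rot": [0, 0, 0], "grip": 0.3},
    {"slide": [0, 0, 0], "rot": [0, 0, 0], "grip": 0.3},
    {"slide": [0, 0, 0], "rot": [0, 0, 0], "grip": 0.3},
    {"slide": [0, 0, 0], "rot": [0, 0, 0], "grip": 0.3},
  ],
  newtons=15,
)

```text
time: 17.75
ee_pos: [0.591, 0.1707, 0.0458]
eef_rot: [0.64, 0.641, -0.299, 0.299]
ft_force: [-1.0, 0.1, 3.7]
width: 0.0477
grip_force: 15.0
```

arm_command(
  steps=[
    {"slide": [0, 0, 0], "rot": [0, 0, 0], "grip": 0.6},
    {"slide": [0, 0, 0], "rot": [0, 0, 0], "grip": 0.7},
    {"slide": [0, 0, 0], "rot": [0, 0, 0], "grip": 0.85},
    {"slide": [0, 0, 0], "rot": [0, 0, 0], "grip": 0.85},
    {"slide": [0, 0, 0], "rot": [0, 0, 0], "grip": 0.85},
    {"slide": [0, 0.015, 0.013], "rot": [0, 0, 0], "grip": 0.85},
    {"slide": [0, 0.031, 0.026], "rot": [0, 0, 0], "grip": 0.85},
    {"slide": [0, 0.031, 0.04], "rot": [0, 0, 0], "grip": 0.85},
  ],
)

```text
time: 18.75
ee_pos: [0.5903, 0.2482, 0.1245]
eef_rot: [0.64, 0.642, -0.3, 0.298]
ft_force: [0.9, 0.9, -0.1]
width: 0.0739
grip_force: 0.0
```

```bash
python3 -c "
from h import *
s,M=st()
a=eyes.camera('scene');b=eyes.camera('top')
i=cv2.resize(np.array(a['pixels'])[120:220,180:280,::-1],(400,400),interpolation=3)
j=cv2.resize(np.array(b['pixels'])[180:230,190:270,::-1],(400,250),interpolation=3)
c=np.zeros((400,800,3),np.uint8);c[:,:400]=i;c[:250,400:]=j
cv2.imwrite('pics/rel.png',c)
n=seg(b,(190,195,225,225),blue);print(n[:3],atz(b,n[1],n[2],.113))
o=seg(b,(230,195,250,212),orange);print(o[:3],atz(b,o[1],o[2],.146))"
```

```text
18.75 tcp [0.5903 0.2482 0.1245] gp [0.5903 0.2627 0.1367] y [ 1.     0.001 -0.003] z [-0.001 -0.767 -0.642]
q [-1.1   0.93  0.58  1.17  0.24  1.68 -0.63] F [ 0.9  0.9 -0.1] w 0.0739 g 0.0
(67, np.float64(205.16417910447763), np.float64(207.1044776119403)) [0.59365536 0.18508142 0.113     ]
(19, np.float64(239.1578947368421), np.float64(205.26315789473685)) [0.59322974 0.06494942 0.146     ]
```

View pics/rel.png

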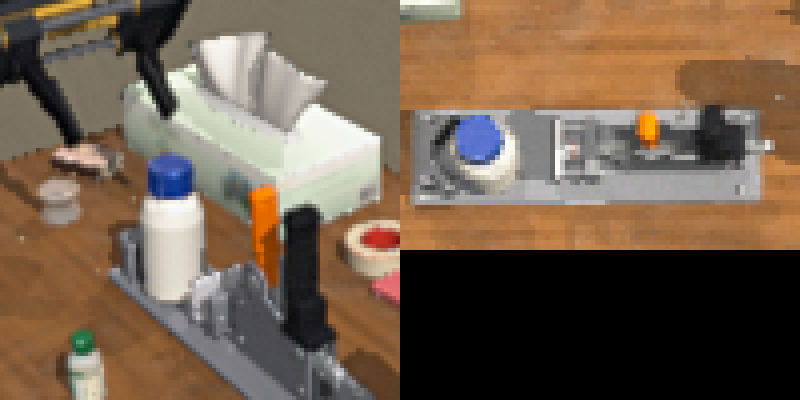

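Released: the bottle stands upright at scene crop (172,235), its cap at world (0.594, 0.185). The trigger's top, at top crop (648,128), is near (0.594, 0.065). Next I move over the trigger and the grip.

arm_command(
  steps=[
    {"slide": [0, 0.01, 0.05], "rot": [0, 0, 0], "grip": 1},
    {"slide": [0, 0, 0.05], "rot": [8, 0, 0], "grip": 1},
    {"slide": [0, -0.02, 0.02], "rot": [9, 0, 0], "grip": 1},
    {"slide": [0, -0.03, 0.01], "rot": [9, 0, 0], "grip": 1},
    {"slide": [0, -0.04, 0], "rot": [8, 0, 0], "grip": 1},
    {"slide": [0, -0.04, 0], "rot": [8, 0, 0], "grip": 1},
    {"slide": [0.002, -0.04, 0], "rot": [8, 0, 0], "grip": 1},
    {"slide": [0.002, -0.04, 0], "rot": [0, 0, 0], "grip": 1},
  ],
)

```text
time: 19.85
ee_pos: [0.5947, 0.0423, 0.2554]
eef_rot: [0.709, 0.705, 0.002, -0.0]
ft_force: [0.1, 0.3, -0.5]
width: 0.087
grip_force: 0.0
```

arm_command(
  steps=[
    {"slide": [0, -0.007, 0], "rot": [0, 0, 10], "grip": 1},
    {"slide": [0, 0, 0], "rot": [0, 0, 10], "grip": 1},
    {"slide": [0, 0, 0], "rot": [0, 0, 10], "grip": 1},
    {"slide": [0, 0, 0], "rot": [0, 0, 10], "grip": 1},
    {"slide": [0, 0, 0], "rot": [0, 0, 10], "grip": 1},
    {"slide": [0, 0, 0], "rot": [0, 0, 10], "grip": 1},
    {"slide": [0, 0, 0], "rot": [0, 0, 10], "grip": 1},
    {"slide": [0, 0, 0], "rot": [0, 0, 10], "grip": 1},
  ],
)

```text
time: 20.85
ee_pos: [0.5946, 0.0402, 0.2541]
eef_rot: [0.084, 0.996, -0.0, -0.0]
ft_force: [0.2, -0.1, 0.1]
width: 0.0873
grip_force: 0.0
```

arm_command(
  steps=[
    {"slide": [0, 0, 0], "rot": [0, 0, 10], "grip": 1},
    {"slide": [0, 0, 0], "rot": [0, 0, 0], "grip": 1},
    {"slide": [0, 0, -0.02], "rot": [0, 0, 0], "grip": 1},
    {"slide": [0, 0, -0.02], "rot": [0, 0, 0], "grip": 1},
    {"slide": [0, 0, -0.01], "rot": [0, 0, 0], "grip": 1},
    {"slide": [0, 0, -0.01], "rot": [0, 0, 0], "grip": 1},
    {"slide": [0, 0, 0], "rot": [0, 0, 0], "grip": 1},
    {"slide": [0, 0, 0], "rot": [0, 0, 0], "grip": 1},
  ],
)

```text
time: 21.85
ee_pos: [0.5953, 0.0407, 0.1952]
eef_rot: [-0.001, 1.0, 0.0, 0.0]
ft_force: [0.2, -0.0, 0.5]
width: 0.087
grip_force: 0.0
```

```bash
python3 -c "
from h import *
s,M=st()
a=eyes.camera('scene');b=eyes.camera('top')
i=cv2.resize(np.array(a['pixels'])[120:220,180:280,::-1],(400,400),interpolation=3)
j=cv2.resize(np.array(b['pixels'])[170:250,190:270,::-1],(400,400),interpolation=3)
cv2.imwrite('pics/trig.png',np.hstack([i,j]))"
```

```text
21.85 tcp [0.5953 0.0407 0.1952] gp [0.5952 0.0407 0.2142] y [-0.002  1.     0.   ] z [ 0.001  0.    -1.   ]
q [-0.48  0.29  0.41  1.6  -0.12  1.27  1.52] F [ 0.2 -0.   0.5] w 0.087 g 0.0
```

View pics/trig.png

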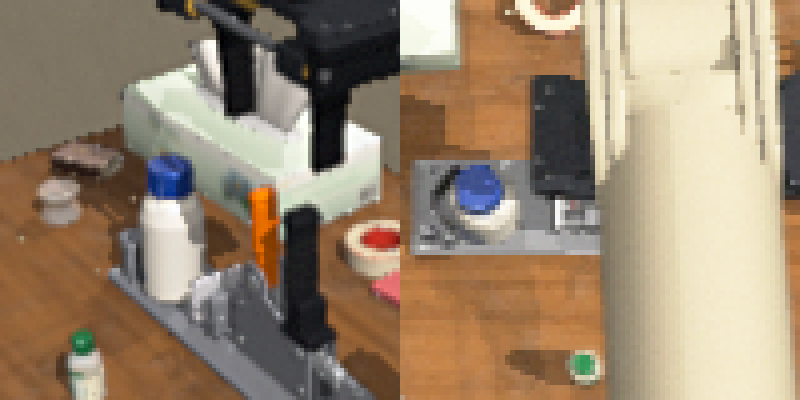

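The fingers, tips at scene crop (238,110) and (328,165), are above and astride the trigger (263,190) and the grip (302,210). I descend and make a first gentle squeeze.

arm_command(
  steps=[
    {"slide": [0, 0, -0.02], "rot": [0, 0, 0], "grip": 1},
    {"slide": [0, 0, -0.02], "rot": [0, 0, 0], "grip": 1},
    {"slide": [0, 0, -0.02], "rot": [0, 0, 0], "grip": 1},
    {"slide": [0, 0, -0.015], "rot": [0, 0, 0], "grip": 1},
    {"slide": [0, 0, -0.01], "rot": [0, 0, 0], "grip": 1},
    {"slide": [0, 0, -0.004], "rot": [0, 0, 0], "grip": 1},
    {"slide": [0, 0, 0], "rot": [0, 0, 0], "grip": 1},
    {"slide": [0, 0, 0], "rot": [0, 0, 0], "grip": 1},
  ],
)

```text
time: 22.95
ee_pos: [0.5953, 0.0407, 0.1062]
eef_rot: [-0.001, 1.0, 0.0, 0.0]
ft_force: [0.5, -0.3, 0.6]
width: 0.0867
grip_force: 0.0
```

arm_command(
  steps=[
    {"slide": [0, 0, 0], "rot": [0, 0, 0], "grip": 0.7},
    {"slide": [0, 0, 0], "rot": [0, 0, 0], "grip": 0.7},
    {"slide": [0, 0, 0], "rot": [0, 0, 0], "grip": 0.7},
    {"slide": [0, 0, 0], "rot": [0, 0, 0], "grip": 0.7},
    {"slide": [0, 0, 0], "rot": [0, 0, 0], "grip": 0.65},
    {"slide": [0, 0, 0], "rot": [0, 0, 0], "grip": 0.65},
    {"slide": [0, 0, 0], "rot": [0, 0, 0], "grip": 0.65},
    {"slide": [0, 0, 0], "rot": [0, 0, 0], "grip": 0.65},
  ],
  newtons=8,
)

```text
time: 23.95
ee_pos: [0.5951, 0.0395, 0.1057]
eef_rot: [-0.001, 1.0, -0.001, 0.0]
ft_force: [-0.4, -5.5, 1.4]
width: 0.0568
grip_force: 4.5
```

```bash
python3 -c "
from h import *
s,M=st()"
```

```text
23.95 tcp [0.5951 0.0395 0.1057] gp [0.5951 0.0395 0.1247] y [-0.001  1.    -0.001] z [ 0.    -0.001 -1.   ]
q [-0.46  0.37  0.39  1.7  -0.16  1.1   1.55] F [-0.4 -5.5  1.4] w 0.0568 g 4.5
```

The fingers touch the grip and the released trigger, with a span of 57 mm as expected. I shift the centre 10 mm towards the grip so the trigger finger does the work, then pump.

arm_command(
  steps=[
    {"slide": [0, 0, 0], "rot": [0, 0, 0], "grip": 0.95},
    {"slide": [0, 0, 0], "rot": [0, 0, 0], "grip": 0.95},
    {"slide": [0, -0.006, 0], "rot": [0, 0, 0], "grip": 0.95},
    {"slide": [0, -0.005, 0], "rot": [0, 0, 0], "grip": 0.95},
    {"slide": [0, 0, 0], "rot": [0, 0, 0], "grip": 0.4},
    {"slide": [0, 0, 0], "rot": [0, 0, 0], "grip": 0.4},
    {"slide": [0, 0, 0], "rot": [0, 0, 0], "grip": 0.4},
    {"slide": [0, 0, 0], "rot": [0, 0, 0], "grip": 0.4},
  ],
  newtons=8,
)

```text
time: 24.95
ee_pos: [0.5949, 0.0326, 0.1055]
eef_rot: [-0.002, 1.0, 0.001, -0.0]
ft_force: [2.0, 9.5, -1.6]
width: 0.0506
grip_force: 3.9
```

```bash
python3 -c "
from h import *
s,M=st()
a=eyes.camera('scene');save(a,'p1',(200,150,270,220),8)"
```

```text
24.95 tcp [0.5949 0.0326 0.1055] gp [0.5949 0.0325 0.1245] y [-0.004  1.     0.003] z [-0.     0.003 -1.   ]
q [-0.45  0.37  0.39  1.7  -0.16  1.1   1.57] F [ 2.   9.5 -1.6] w 0.0506 g 3.9
```

View pics/p1.png

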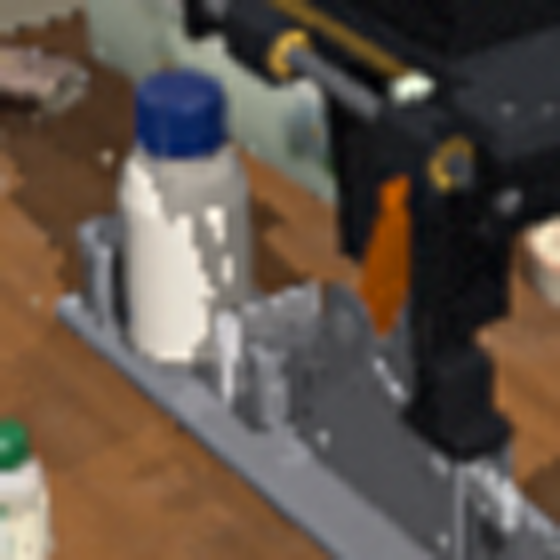

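The bottle is still upright at crop (185,250), the pad at (230,360) is in front of it, and the trigger at (390,260) is about half squeezed. The tip contact is too low on the lever, so I raise 12 mm and pump with 12 N.

arm_command(
  steps=[
    {"slide": [0, 0, 0], "rot": [0, 0, 0], "grip": 0.95},
    {"slide": [0, 0, 0], "rot": [0, 0, 0], "grip": 0.95},
    {"slide": [0, 0.001, 0.012], "rot": [0, 0, 0], "grip": 0.95},
    {"slide": [0, 0, 0], "rot": [0, 0, 0], "grip": 0.95},
    {"slide": [0, 0, 0], "rot": [0, 0, 0], "grip": 0.4},
    {"slide": [0, 0, 0], "rot": [0, 0, 0], "grip": 0.4},
    {"slide": [0, 0, 0], "rot": [0, 0, 0], "grip": 0.4},
    {"slide": [0, 0, 0], "rot": [0, 0, 0], "grip": 0.4},
  ],
  newtons=12,
)

```text
time: 26.0
ee_pos: [0.595, 0.0318, 0.1173]
eef_rot: [-0.002, 1.0, 0.001, -0.0]
ft_force: [1.5, 5.4, -2.4]
width: 0.0507
grip_force: 2.5
```

arm_command(
  steps=[
    {"slide": [0, 0, 0], "rot": [0, 0, 0], "grip": 0.4},
    {"slide": [0, 0, 0], "rot": [0, 0, 0], "grip": 0.4},
    {"slide": [0, 0, 0], "rot": [0, 0, 0], "grip": 0.4},
    {"slide": [0, 0, 0], "rot": [0, 0, 0], "grip": 0.4},
    {"slide": [0, 0, 0], "rot": [0, 0, 0], "grip": 0.4},
    {"slide": [0, 0, 0], "rot": [0, 0, 0], "grip": 0.4},
    {"slide": [0, 0, 0], "rot": [0, 0, 0], "grip": 0.4},
    {"slide": [0, 0, 0], "rot": [0, 0, 0], "grip": 0.4},
  ],
)

```text
time: 27.0
ee_pos: [0.5947, 0.0307, 0.1173]
eef_rot: [-0.001, 1.0, -0.0, -0.0]
ft_force: [3.1, 1.8, -8.6]
width: 0.0383
grip_force: 10.9
```

```bash
python3 -c "
from h import *
s,M=st()"
```

```text
27.0 tcp [0.5947 0.0307 0.1173] gp [0.5947 0.0307 0.1363] y [-0.002  1.    -0.   ] z [-0.001 -0.    -1.   ]
q [-0.45  0.36  0.4   1.69 -0.15  1.12  1.56] F [ 3.1  1.8 -8.6] w 0.0383 g 10.9
```

Full squeeze reached, with a 38 mm span. I continue stroke by stroke.

arm_command(
  steps=[
    {"slide": [0, 0, 0], "rot": [0, 0, 0], "grip": 0.75},
    {"slide": [0, 0.004, 0], "rot": [0, 0, 0], "grip": 0.75},
    {"slide": [0, 0.004, 0], "rot": [0, 0, 0], "grip": 0.75},
    {"slide": [0, 0, 0], "rot": [0, 0, 0], "grip": 0.75},
    {"slide": [0, -0.004, 0], "rot": [0, 0, 0], "grip": 0.4},
    {"slide": [0, -0.004, 0], "rot": [0, 0, 0], "grip": 0.4},
    {"slide": [0, 0, 0], "rot": [0, 0, 0], "grip": 0.4},
    {"slide": [0, 0, 0], "rot": [0, 0, 0], "grip": 0.4},
  ],
  newtons=10,
)

```text
time: 28.0
ee_pos: [0.5947, 0.0307, 0.1172]
eef_rot: [-0.001, 1.0, 0.0, -0.0]
ft_force: [0.9, 3.4, -2.3]
width: 0.0384
grip_force: 8.8
```

```bash
python3 -c "
from h import *
s,M=st()
a=eyes.camera('scene');save(a,'p2',(200,150,270,220),8)"
```

```text
28.0 tcp [0.5947 0.0307 0.1172] gp [0.5948 0.0307 0.1362] y [-0.002  1.     0.   ] z [-0.001  0.    -1.   ]
q [-0.45  0.36  0.4   1.69 -0.15  1.12  1.56] F [ 0.9  3.4 -2.3] w 0.0384 g 8.8
```

View pics/p2.png

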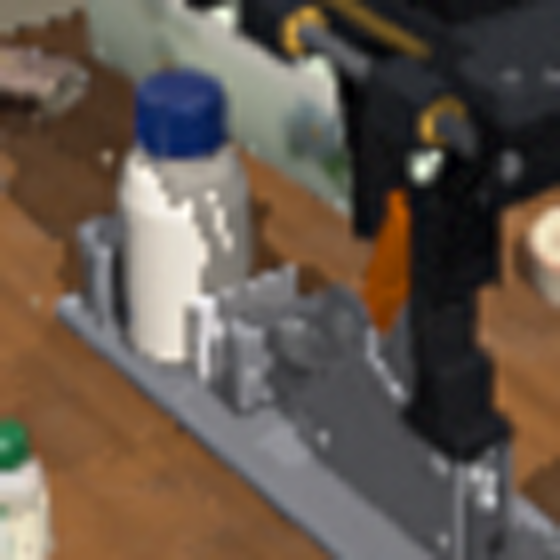

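p2 shows the jaw head at crop (230,350), nearer the bottle than before. My picture allowance is used up, so from here I follow the head and the cap numerically.

```bash
cat >> h.py <<'E'
def track(c,ref="pics/p1.png",n=8):
    im=cv2.resize(np.array(c["pixels"])[150:220,200:270,::-1],None,fx=n,fy=n,interpolation=cv2.INTER_CUBIC)
    t=cv2.imread(ref)[320:432,235:295];r=cv2.matchTemplate(im,t,cv2.TM_CCOEFF_NORMED)
    _,v,_,l=cv2.minMaxLoc(r);d=np.array([l[0]-235,l[1]-320])/n
    u=proj(c,[.58,.14,.03])-proj(c,[.58,.13,.03])
    b=seg(c,(205,150,235,175),blue)
    print("head moved mm",round(10*d@u/(u@u),1),"off-axis px",(d-u*(d@u)/(u@u)).round(2),"conf",round(v,2),"cap px",np.round(b[1:3],2),b[0])
E
python3 -c "
from h import *
c=eyes.camera('scene');track(c)"
```

```text
head moved mm 16.7 off-axis px [ 0.36 -0.43] conf 0.84 cap px [221.95 164.03] 102
```

arm_command(
  steps=[
    {"slide": [0, 0, 0], "rot": [0, 0, 0], "grip": 0.75},
    {"slide": [0, 0.004, 0], "rot": [0, 0, 0], "grip": 0.75},
    {"slide": [0, 0.004, 0], "rot": [0, 0, 0], "grip": 0.75},
    {"slide": [0, 0, 0], "rot": [0, 0, 0], "grip": 0.75},
    {"slide": [0, -0.004, 0], "rot": [0, 0, 0], "grip": 0.4},
    {"slide": [0, -0.004, 0], "rot": [0, 0, 0], "grip": 0.4},
    {"slide": [0, 0, 0], "rot": [0, 0, 0], "grip": 0.4},
    {"slide": [0, 0, 0], "rot": [0, 0, 0], "grip": 0.4},
  ],
  newtons=10,
)

```text
time: 29.1
ee_pos: [0.5946, 0.0307, 0.1172]
eef_rot: [-0.001, 1.0, 0.0, -0.0]
ft_force: [0.7, 3.6, -3.2]
width: 0.0382
grip_force: 8.9
```

```bash
python3 -c "
from h import *
st();c=eyes.camera('scene');track(c)"
```

```text
29.1 tcp [0.5946 0.0307 0.1172] gp [0.5947 0.0307 0.1362] y [-0.002  1.     0.   ] z [-0.001  0.    -1.   ]
q [-0.45  0.36  0.4   1.69 -0.15  1.12  1.56] F [ 0.7  3.6 -3.2] w 0.0382 g 8.9
head moved mm 23.3 off-axis px [ 0.28 -0.35] conf 0.85 cap px [221.86 164.09] 99
```

arm_command(
  steps=[
    {"slide": [0, 0, 0], "rot": [0, 0, 0], "grip": 0.75},
    {"slide": [0, 0.004, 0], "rot": [0, 0, 0], "grip": 0.75},
    {"slide": [0, 0.004, 0], "rot": [0, 0, 0], "grip": 0.75},
    {"slide": [0, 0, 0], "rot": [0, 0, 0], "grip": 0.75},
    {"slide": [0, -0.004, 0], "rot": [0, 0, 0], "grip": 0.4},
    {"slide": [0, -0.004, 0], "rot": [0, 0, 0], "grip": 0.4},
    {"slide": [0, 0, 0], "rot": [0, 0, 0], "grip": 0.4},
    {"slide": [0, 0, 0], "rot": [0, 0, 0], "grip": 0.4},
  ],
  newtons=10,
)

```text
time: 30.15
ee_pos: [0.5947, 0.0307, 0.1172]
eef_rot: [-0.001, 1.0, 0.0, -0.0]
ft_force: [1.8, 4.6, -2.9]
width: 0.0386
grip_force: 8.7
```

```bash
python3 -c "
from h import *
st();c=eyes.camera('scene');track(c);track(c,'pics/p2.png');save(c,'p4',(200,150,270,220),8)
u=proj(c,[.59,.19,.1])-proj(c,[.59,.18,.1]);print(u)"
```

```text
30.15 tcp [0.5947 0.0307 0.1172] gp [0.5947 0.0307 0.1362] y [-0.002  1.     0.   ] z [-0.001  0.    -1.   ]
q [-0.45  0.36  0.4   1.69 -0.15  1.12  1.56] F [ 1.8  4.6 -2.9] w 0.0386 g 8.7
head moved mm 28.3 off-axis px [ 0.3  -0.37] conf 0.73 cap px [220.12 163.45] 101
head moved mm 14.3 off-axis px [-0.07  0.09] conf 0.78 cap px [220.12 163.45] 101
[-1.74018631 -1.28623376]
```

The cap has moved about 8 mm, so the bottle is now about home. One more force-limited stroke.

arm_command(
  steps=[
    {"slide": [0, 0, 0], "rot": [0, 0, 0], "grip": 0.75},
    {"slide": [0, 0.004, 0], "rot": [0, 0, 0], "grip": 0.75},
    {"slide": [0, 0.004, 0], "rot": [0, 0, 0], "grip": 0.75},
    {"slide": [0, 0, 0], "rot": [0, 0, 0], "grip": 0.75},
    {"slide": [0, -0.004, 0], "rot": [0, 0, 0], "grip": 0.4},
    {"slide": [0, -0.004, 0], "rot": [0, 0, 0], "grip": 0.4},
    {"slide": [0, 0, 0], "rot": [0, 0, 0], "grip": 0.4},
    {"slide": [0, 0, 0], "rot": [0, 0, 0], "grip": 0.4},
  ],
  newtons=10,
)

```text
time: 31.2
ee_pos: [0.5947, 0.0307, 0.1171]
eef_rot: [-0.001, 1.0, 0.0, -0.0]
ft_force: [1.5, 5.2, -3.3]
width: 0.0386
grip_force: 8.9
```

```bash
python3 -c "
from h import *
st();c=eyes.camera('scene');track(c);track(c,'pics/p2.png');save(c,'p5',(200,150,270,220),8)
im=np.array(c['pixels']).astype(int);a=im[170:215,215:250]
m=(a[...,0]>90)&(a[...,0]>a[...,1]+40)&(a[...,0]>a[...,2]+40);print('red',m.sum())"
```

```text
31.2 tcp [0.5947 0.0307 0.1171] gp [0.5947 0.0307 0.1361] y [-0.002  1.     0.   ] z [-0.001  0.    -1.   ]
q [-0.45  0.36  0.4   1.69 -0.15  1.12  1.56] F [ 1.5  5.2 -3.3] w 0.0386 g 8.9
head moved mm 31.4 off-axis px [ 0.23 -0.28] conf 0.76 cap px [220.22 163.4 ] 99
head moved mm 17.3 off-axis px [-0.03  0.03] conf 0.81 cap px [220.22 163.4 ] 99
red 267
```

```bash
python3 - <<'E'
from h import *
c=eyes.camera("scene")
u=(proj(c,[.58,.15,.03])-proj(c,[.58,.14,.03]))*8/10  # upscaled px per mm
print(u)
ims={k:cv2.imread(f"pics/{k}.png") for k in("p2","p4","p5")}
for nm,(x0,y0,x1,y1) in{"pad":(185,285,222,390),"padlow":(185,345,222,395),"head":(228,310,275,412),"headlow":(228,350,275,415)}.items():
    for ref in("p2","p4"):
        out=[]
        for k in("p4","p5"):
            best=[]
            dd=(np.array([0,0]) if ref=="p2" else u*13)
            X0,Y0,X1,Y1=np.round([x0+dd[0],y0+dd[1],x1+dd[0],y1+dd[1]]).astype(int)
            t=ims[ref][Y0:Y1,X0:X1]
            for s in np.arange(-3,25,.25):
                d=u*s
                M=np.float32([[1,0,-(X0+d[0])],[0,1,-(Y0+d[1])]])
                w=cv2.warpAffine(ims[k],M,(X1-X0,Y1-Y0))
                best.append((cv2.matchTemplate(w,t,cv2.TM_CCOEFF_NORMED)[0,0],s))
            out.append((k,tuple(np.round(max(best),2))))
        print(nm,ref,out)
E
```

```text
[-1.41208984 -1.15593116]
pad p2 [('p4', (np.float64(0.7), np.float64(10.0))), ('p5', (np.float64(0.63), np.float64(10.75)))]
pad p4 [('p4', (np.float64(1.0), np.float64(0.0))), ('p5', (np.float64(0.96), np.float64(0.75)))]
padlow p2 [('p4', (np.float64(0.6), np.float64(9.75))), ('p5', (np.float64(0.57), np.float64(11.0)))]
padlow p4 [('p4', (np.float64(1.0), np.float64(0.0))), ('p5', (np.float64(0.96), np.float64(0.5)))]
head p2 [('p4', (np.float64(0.61), np.float64(14.75))), ('p5', (np.float64(0.64), np.float64(17.25)))]
head p4 [('p4', (np.float64(1.0), np.float64(0.0))), ('p5', (np.float64(0.9), np.float64(2.0)))]
headlow p2 [('p4', (np.float64(0.61), np.float64(13.25))), ('p5', (np.float64(0.65), np.float64(16.5)))]
headlow p4 [('p4', (np.float64(1.0), np.float64(0.0))), ('p5', (np.float64(0.85), np.float64(3.0)))]
```

```bash
python3 - <<'E'
from h import *
c=eyes.camera("scene")
ims={k:cv2.cvtColor(cv2.imread(f"pics/{k}.png"),cv2.COLOR_BGR2GRAY).astype(np.float32) for k in("p1","p2","p4","p5")}
ys=np.arange(.11,.186,.003);print("y",(ys*1000).astype(int).tolist())
for z in(.02,.03,.04):
    for k,im in ims.items():
        P=np.array([(proj(c,[.573,y,z])-[200,150])*8+3.5 for y in ys],np.float32)
        print(z,k,cv2.remap(im,P[None,:,0],P[None,:,1],cv2.INTER_LINEAR)[0].astype(int).tolist())
E
```

```text
y [110, 113, 116, 119, 122, 125, 128, 131, 134, 137, 140, 143, 146, 149, 152, 155, 158, 161, 164, 167, 170, 173, 176, 179, 182, 185]
0.02 p1 [77, 73, 71, 73, 79, 118, 176, 183, 139, 103, 89, 77, 76, 79, 103, 151, 213, 240, 230, 222, 218, 213, 208, 204, 198, 194]
0.02 p2 [112, 95, 114, 122, 97, 74, 64, 63, 70, 82, 103, 151, 197, 171, 126, 115, 139, 192, 226, 228, 222, 217, 209, 205, 198, 194]
0.02 p4 [149, 143, 133, 129, 128, 122, 119, 111, 96, 89, 80, 71, 69, 82, 127, 165, 174, 186, 207, 220, 225, 223, 218, 214, 207, 201]
0.02 p5 [149, 146, 140, 133, 132, 129, 111, 89, 96, 102, 88, 71, 64, 69, 98, 135, 168, 188, 210, 223, 225, 222, 217, 214, 207, 201]
0.03 p1 [85, 90, 105, 111, 115, 157, 192, 172, 141, 133, 136, 135, 138, 169, 217, 229, 225, 222, 220, 219, 217, 214, 209, 203, 197, 193]
0.03 p2 [121, 127, 133, 118, 98, 78, 79, 96, 114, 112, 127, 183, 208, 162, 132, 130, 157, 200, 226, 224, 220, 215, 209, 203, 197, 194]
0.03 p4 [86, 99, 121, 121, 105, 99, 117, 121, 115, 93, 83, 97, 110, 102, 127, 168, 179, 141, 151, 200, 226, 223, 219, 214, 207, 202]
0.03 p5 [85, 88, 91, 94, 109, 114, 107, 107, 117, 106, 92, 86, 88, 98, 129, 171, 183, 144, 153, 200, 224, 223, 220, 214, 207, 201]
0.04 p1 [78, 84, 109, 143, 195, 210, 201, 187, 170, 146, 157, 210, 232, 227, 227, 223, 222, 221, 220, 218, 215, 211, 208, 203, 198, 191]
0.04 p2 [146, 130, 122, 109, 95, 83, 87, 113, 147, 175, 201, 209, 179, 137, 114, 132, 177, 214, 223, 219, 216, 212, 208, 203, 198, 190]
0.04 p4 [109, 129, 136, 157, 161, 130, 121, 124, 114, 94, 81, 89, 108, 154, 202, 217, 177, 134, 150, 170, 194, 216, 218, 212, 207, 201]
0.04 p5 [99, 100, 125, 157, 163, 143, 140, 132, 118, 106, 91, 76, 78, 110, 166, 207, 179, 134, 149, 171, 195, 217, 218, 212, 209, 203]
```

```bash
python3 -c "
from h import *
st();b=eyes.camera('top');n=seg(b,(190,195,225,225),blue);print(n[:3],atz(b,n[1],n[2],.113))
c=eyes.camera('scene');track(c)
m=lambda h,s,v:(s<45)&(v>150)
print(np.round(seg(c,(210,160,232,198),m)[1:3],2),seg(c,(205,150,235,200),m)[3])
im=cv2.cvtColor(cv2.imread('pics/p1.png'),cv2.COLOR_BGR2GRAY)
"
```

```text
31.35 tcp [0.5947 0.0307 0.1172] gp [0.5947 0.0307 0.1362] y [-0.002  1.     0.   ] z [-0.001  0.    -1.   ]
q [-0.45  0.36  0.4   1.69 -0.15  1.12  1.56] F [ 1.   4.5 -4.1] w 0.0383 g 8.9
(66, np.float64(203.42424242424244), np.float64(207.93939393939394)) [0.59075562 0.19118706 0.113     ]
head moved mm 31.4 off-axis px [ 0.23 -0.28] conf 0.76 cap px [220.22 163.4 ] 99
[220.66 179.36] (np.int64(208), np.int64(150), np.int64(234), np.int64(194))
```

The plunger is about 4 to 5.5 mm in and the bottle is home, with the cap 6 mm further into the V. For more margin I make one more tooth, force-limited.

arm_command(
  steps=[
    {"slide": [0, 0, 0], "rot": [0, 0, 0], "grip": 0.75},
    {"slide": [0, 0.004, 0], "rot": [0, 0, 0], "grip": 0.75},
    {"slide": [0, 0.004, 0], "rot": [0, 0, 0], "grip": 0.75},
    {"slide": [0, 0, 0], "rot": [0, 0, 0], "grip": 0.75},
    {"slide": [0, -0.004, 0], "rot": [0, 0, 0], "grip": 0.4},
    {"slide": [0, -0.004, 0], "rot": [0, 0, 0], "grip": 0.4},
    {"slide": [0, 0, 0], "rot": [0, 0, 0], "grip": 0.4},
    {"slide": [0, 0, 0], "rot": [0, 0, 0], "grip": 0.4},
  ],
  newtons=10,
)

```text
time: 32.45
ee_pos: [0.5948, 0.0306, 0.1171]
eef_rot: [-0.001, 1.0, 0.0, -0.0]
ft_force: [1.3, 6.4, -3.5]
width: 0.0383
grip_force: 8.7
```

```bash
python3 - <<'E'
from h import *
st();c=eyes.camera('scene');track(c);track(c,'pics/p2.png');save(c,'p6',(200,150,270,220),8)
ys=np.arange(.14,.186,.003)
for z in(.03,.04):
  for k in("p5","p6"):
    im=cv2.cvtColor(cv2.imread(f"pics/{k}.png"),cv2.COLOR_BGR2GRAY).astype(np.float32)
    P=np.array([(proj(c,[.573,y,z])-[200,150])*8+3.5 for y in ys],np.float32)
    print(z,k,cv2.remap(im,P[None,:,0],P[None,:,1],cv2.INTER_LINEAR)[0].astype(int).tolist())
b=eyes.camera('top');n=seg(b,(190,195,225,225),blue);print(atz(b,n[1],n[2],.113))
E
```

```text
32.45 tcp [0.5948 0.0306 0.1171] gp [0.5948 0.0306 0.1361] y [-0.002  1.     0.   ] z [-0.001  0.    -1.   ]
q [-0.45  0.36  0.4   1.69 -0.15  1.12  1.56] F [ 1.3  6.4 -3.5] w 0.0383 g 8.7
head moved mm 34.2 off-axis px [ 0.1  -0.13] conf 0.61 cap px [220.17 163.41] 100
head moved mm 65.6 off-axis px [ 7.6  -9.28] conf 0.75 cap px [220.17 163.41] 100
0.03 p5 [92, 86, 88, 98, 129, 171, 183, 144, 153, 200, 224, 223, 220, 214, 207, 201]
0.03 p6 [115, 95, 78, 78, 118, 170, 185, 148, 156, 202, 225, 224, 220, 212, 206, 202]
0.04 p5 [91, 76, 78, 110, 166, 207, 179, 134, 149, 171, 195, 217, 218, 212, 209, 203]
0.04 p6 [113, 90, 78, 87, 142, 201, 186, 146, 158, 172, 195, 216, 218, 212, 208, 202]
[0.5908552  0.19128292 0.113     ]
```

The head advanced one more tooth while pad and bottle stayed put. The plunger is about 8 mm in and the trigger is held squeezed, so I hand in.

```bash
python3 -c "
from h import *
print(order.close_job())"
```

```text
the job is handed in; nothing more can be done
None
```

I turned the bottle over, stood it upright in the V jaw and clamped it, then handed in with the trigger held squeezed; the plunger was about 8 mm in by image estimate, no verdict came back, and I viewed 11 pictures against the limit of 10.

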